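# Shift the saucepan along the hotplate and bar it in against the ship's roll

### The job

Slide the steel saucepan sideways along the hotplate from the right ring mark to the left one, keeping its base on the plate all the way (no lifting or tipping), and leave it centred on the left ring with its handle still pointing out of the front. Then swing the retaining bar by its black knob right round to its stop, so that its long arm lies across the plate beside the pan, and let go. Leave the jar, dish and mug alone.

Things in the scene. Friction and masses are not known exactly. Their poses are not given: they have to be found in the camera images.
- hotplate: Fixed hotplate, white housing, flat bare-metal top 180 (x) x 330 (y) mm, 40 mm above the bench. Origin: under its middle, at bench height; x to its back, y to its left; its front faces roughly to the robot. Ring marks 124 mm across, flush, at x +10, y +80 and -80 mm. A wire rail 26 mm high runs along the back (x 82 mm) and both ends (y +-158 mm, from x -20 mm back).
- rack_front (a point): Middle of the front rod (8 mm thick, along y, 330 mm long) of the open wire drying rack fixed over the hotplate; 250 mm above the bench, at hotplate x -85 mm. The rack reaches back to x 82 mm. A gripper pointing straight down hits it; one leaning back to the front by 25 to 45 degrees (fingers forward and down) passes in front of and under it.
- left_ring (a point): Centre of the left ring mark on the hotplate's top; the goal place of the pan. Axes as the hotplate's.
- pot: Loose open steel saucepan, about 0.6 kg (0.5 to 0.75), 104 mm outside diameter (109 at the rim), 90 mm high. Origin: centre of its underside; z up; its one handle points along its own -x. It starts on the right ring with the handle pointing out over the front edge, within about 0.2 rad of square.
- pot_handle (a point): Grip point of the pan's handle, on the bar's centre line, 108 mm from the pan's axis and 70 mm above its underside (110 mm above the bench). The handle is a straight level black bar 18 mm wide and 14 mm high, reaching from 60 to 136 mm from the pan's axis.
- bar_pivot (a point): Pivot of the retaining bar, on the hotplate's top at x -78 mm, y 0. The bar is an L: a long arm (12 mm round, 125 mm long, top 57 mm above the bench, so fingers on the pan's handle pass over it) and, at right angles, a 78 mm lever with a knob at its end.
- bar (a joint): Angle of the bar. 0: the arm lies along the plate's front edge to the right (hotplate -y), the lever points out of the front (-x). Turns anticlockwise seen from above to a firm stop at 1.571 rad, where the arm points to the back (+x) between the rings and the lever to the right (-y). Starts at 0 to 0.2; stays where it is left; light friction, about 1.5 N at the knob.
- bar_knob (a point): On the axis of the bar's upright black knob (16 mm round post), 83 mm above the bench, 78 mm from the pivot. Its top is 92 mm above the bench; the 10 mm lever under it has its top 56 mm above the bench. It starts clear in front of the rack and ends right under the rack's front rod. Held lightly (20 N), it turns in the grip, so the gripper can follow the arc without turning.
- jar: Bystander: white screw-top jar, 66 mm across, 103 mm high, on the bench to the right of the hotplate. Origin: centre of its underside. Leave alone.
- dish: Bystander: open round dish 90 mm across, 30 mm high, on the bench to the left. Origin: centre of its underside. Leave alone.
- mug: Bystander: white mug 83 mm across with a handle, 86 mm high, on the bench to the left. Origin at bench height under it. Leave alone.
There are look-alikes about, which are no part of the job. There is more than one size of the pot; the job needs the largest.

How it is judged:
On the way, in this order (a step that is already met when the one before it is completed fails the run):
1. the pan stands on the left ring, before the bar is swung across (horizontal distance between pot and left_ring below 0.015 m and linear speed of pot below 0.02 m/s and value of joint bar below 1 rad), for 0.2 s.
2. the bar is at its stop (value of joint bar above 1.5 rad), for 0.2 s.
At the end, for the whole second after the job is handed in: The pan stands flat and still on the hotplate within 15 mm of the left ring's centre, its handle pointing out of the front within 0.35 rad (20 degrees) of square to the hotplate, and the bar is at its stop (beyond 1.5 rad of 1.571) (horizontal distance between pot and left_ring below 0.015 m and z of pot in the frame of hotplate between 0.036 and 0.043 m and angle between pot's own z axis and vertical below 0.05 rad and angle between the x axis of pot and the x axis of hotplate, either way round below 0.35 rad and x of pot_handle in the frame of hotplate below -0.05 m and value of joint bar above 1.5 rad and linear speed of pot below 0.01 m/s); the robot touches nothing.
It fails at once if the pan is lifted more than 6 mm off the plate (z of pot in the frame of hotplate above 0.046 m).
It fails at once if the pan is tipped by more than 0.15 rad (angle between pot's own z axis and vertical above 0.15 rad).
It fails at once if the jar, dish or mug is moved more than 20 mm (distance of any of jar, dish, mug from where it was at the start of the episode above 0.02 m).
It also fails if it takes over 54 s, if anything falls off the work surface, if the arm or the gripper's body presses on something with over 40 N, if the wrist force passes 120 N, or if a joint passes its speed limit or range.

### The arm

A 6-joint arm with a two-finger parallel gripper is mounted at the origin on the work surface; the furniture and walls round the work are solid. World frame = base frame: x ahead of the robot, y to its left, z up, the work surface at z = 0. Lengths are in m, angles in rad, forces in N, time in s.
With the tool pointing down it reaches from about 0.3 to 0.95 m from the base axis. Payload 3.1 kg.
Tool frame: the origin (TCP) lies midway between the tips of the shut fingers; the grasp point (between the pads) lies 19 mm behind it; z points along the fingers, y is the line along which they close (so a half turn about z gives the same grasp; the last joint's range is limited). The gripper opens to 85 mm and grips with 20 to 120 N. Pads are 22 mm wide; open, the fingers measure 114 mm over their backs; the gripper's body (76 mm by 85 mm) begins 54 mm behind the grasp point. The pads swing forward as they close: fully open they stand 13 mm farther back than shut.
Start: joints at [1.197, 0.308, 1.634, -0, 1.2, -0.07], TCP at [0.187, 0.596, 0.204] pointing down, gripper open.
Joint ranges: [-3.06, 3.06], [-0.79, 1.96], [0.05, 2.63], [-1.19, 4.34], [0.05, 2.64], [-2.94, 2.94]. Speed limits (rad/s): [2.79, 2.79, 3.14, 3.14, 3.14, 3.14].

### API

Orientations are given as a unit quaternion [w, x, y, z].
In Python, from plant import read_state, camera, job_done gives the robot as it stands.
- The arm moves only by the shell command python3 -m jog 'ROWS' [FORCE]. ROWS is JSON, a list of rows, each a list of 7 numbers: the shift along the tool's x, y, z in units of 30 mm (1.0 is 30 mm), then the turn, a rotation vector about the tool's x, y, z in degrees, then the opening, from 0 (shut) to 1 (fully open). In form: [[dx, dy, dz, rx, ry, rz, fingers], ...]. A call has 1 to 8 rows; each row shifts and turns the commanded pose from where the row before left it, along the tool's axes as they then stand; what a row does not reach is not made up. A row lasts 1/12 s, in which the tool goes at most 41.7 mm and 7.16 degrees, less where a joint would pass 70% of its speed; a pose out of reach is approached as far as the arm can. A call is refused whole if a number of a shift passes 1 or a number of a turn 7.16, either way. A call with a gripper value outside its range is refused whole. The fingers move at their own pace and stop on an object; FORCE is the grip in N (left out, the last holds). Time passes only in rows, so rows that do not move let the fingers close. It gives the time, the measured TCP pose, the force, the opening and the grip force at its end, in the units of the state.
- read_state(): the state, without advancing time (a new reading comes with each control period).
- camera(name): name is "scene" or "top" or "wrist"; returns a dict with "color" (480x640x3 uint8, red, green, blue), "fx", "fy", "cx", "cy" (pixels), "xyz" and "rotation" of the camera in the world. Camera axes: x right, y up, looking along -z (the intrinsics and any distortion apply to the point x, -y, -z); pixel columns grow to the right and rows downward; lengths in m; the calibration is good to about 2 mm. A picture is of the moment at which its call begins. There is no depth.
- job_done(): hands the job in; it is judged then, once.
The state is a dict: "clock": time; "joints": joint angles; "joint_vel": joint speeds; "tau": joint torques, N m; "position": TCP position; "ee_rot": TCP orientation; "contact_force": force on the tool from outside, world axes, zero at the start; "torque": the same for the moment, N m; "grip_width": opening from 0.0 (shut) to 1.0 (fully open); "grasp_force": force on a finger pad.
Only numpy, scipy, OpenCV 4.12 (cv2) and the standard library are available. Lean on these libraries where they do the work, as an engineer would, in place of code of your own. Each camera call takes 0.05 s, during which the arm holds its last target. There are 200 camera calls.

## Working session

There is one attempt and no reset: what is moved stays moved. The work goes in short steps, Python scripts to look and compute and a shell command to move; the robot and the scene stay as the last step left them, time stands still between calls to the robot, and variables do not carry over. Pictures are saved under pics/ and viewed, at most 10 in all, crops included, and the job is handed in when it is done.

```bash
mkdir -p pics; ls; python3 - <<'E'
from plant import *
import cv2,json
s=read_state();print(s)
for n in["scene","top","wrist"]:
    c=camera(n);cv2.imwrite(f"pics/{n}0.png",c["color"][:,:,::-1]);print(n,{k:v for k,v in c.items() if k!="color"})
E
```

```text
pics
{'clock': 0.0, 'joints': array([ 1.19731341e+00,  3.09030149e-01,  1.63520447e+00, -1.11841552e-05,
        1.19965927e+00, -6.96977577e-02]), 'joint_vel': array([-0.00221621, -0.00080284, -0.00081489,  0.00059048,  0.00199306,
        0.00092343]), 'tau': array([ 6.96538718e-04, -4.15256810e+01, -2.76668894e+01,  6.79563823e-05,
        1.00732333e-02,  1.21305001e-05]), 'position': array([0.18666387, 0.59554847, 0.20242293]), 'ee_rot': array([-2.47802216e-04,  1.51307083e-01,  9.88486137e-01, -1.12362694e-03]), 'contact_force': array([0.44258306, 0.1194645 , 0.5367643 ]), 'torque': array([ 0.01018955, -0.00912463,  0.03277777]), 'grasp_force': 0.0, 'grip_width': 0.9981460389342234}
scene {'fx': 472.8415049748065, 'fy': 472.8415049748065, 'cx': 317.2358593183248, 'cy': 234.37416332562742, 'xyz': array([ 0.04192922, -0.50571264,  0.88345581]), 'rotation': array([ 0.86568715,  0.38648696, -0.12830763, -0.29111982])}
top {'fx': 466.5322429718704, 'fy': 466.5322429718704, 'cx': 305.53182681424545, 'cy': 245.0680595119352, 'xyz': array([0.36201372, 0.12443564, 1.29473723]), 'rotation': array([-0.69532361, -0.05514792,  0.05341344,  0.71458435])}
wrist {'fx': 379.29718665762783, 'fy': 379.29718665762783, 'cx': 318.7104885329572, 'cy': 246.45116688918108, 'xyz': array([0.11031639, 0.62011675, 0.37250268]), 'rotation': array([ 0.79579539, -0.12912579, -0.09411241,  0.58410537])}
```

View pics/scene0.png

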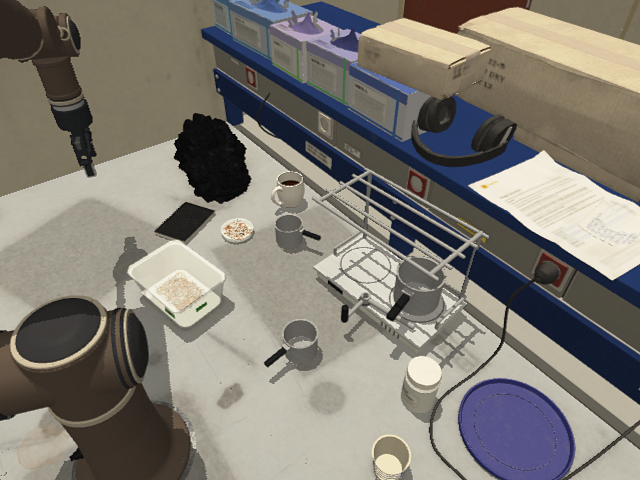

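View pics/top0.png

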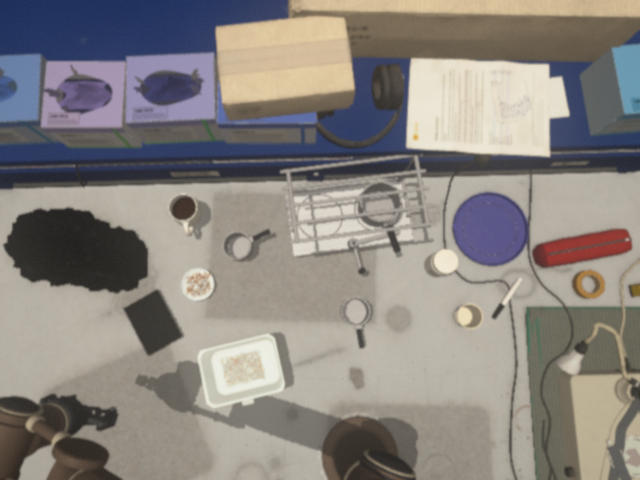

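The scene view shows three pans, at scene px (290,235), (300,345) and (418,285). The first two stand on the bench. The one at (418,285), top view (380,205), stands on the hotplate's right ring and looks largest. The knob is at scene (346,312), top (362,270). I'll confirm this in one enlarged crop that puts both views side by side.

```bash
python3 - <<'E'
import cv2,numpy as np
a=cv2.imread("pics/scene0.png")[165:365,310:500];b=cv2.imread("pics/top0.png")[150:350,270:450]
f=lambda i:cv2.resize(i,None,fx=2.1,fy=2.1*1.4,interpolation=cv2.INTER_CUBIC)
a=cv2.resize(a,(400,421));b=cv2.resize(b,(379,421))
cv2.imwrite("pics/crop1.png",np.hstack([a,b]))
E
cat > h.py <<'E'
import numpy as np,cv2
from scipy.spatial.transform import Rotation as R
from plant import *
def rot(q): return R.from_quat(np.roll(q,-1))
def ray(c,u,v):
    d=rot(c["rotation"]).apply([(u-c["cx"])/c["fx"],-(v-c["cy"])/c["fy"],-1.])
    return np.array(c["xyz"]),d/np.linalg.norm(d)
def plane(c,u,v,z):
    o,d=ray(c,u,v);return o+d*(z-o[2])/d[2]
def tri(*obs):
    A=np.zeros((3,3));b=np.zeros(3)
    L=[ray(*o) for o in obs]
    for o,d in L:
        P=np.eye(3)-np.outer(d,d);A+=P;b+=P@o
    p=np.linalg.solve(A,b)
    return p,[np.linalg.norm(np.cross(p-o,d)) for o,d in L]
def proj(c,p):
    q=rot(c["rotation"]).inv().apply(np.array(p)-c["xyz"])
    return c["cx"]+c["fx"]*q[0]/-q[2],c["cy"]-c["fy"]*q[1]/-q[2]
E
```

```text
(no output)
```

View pics/crop1.png

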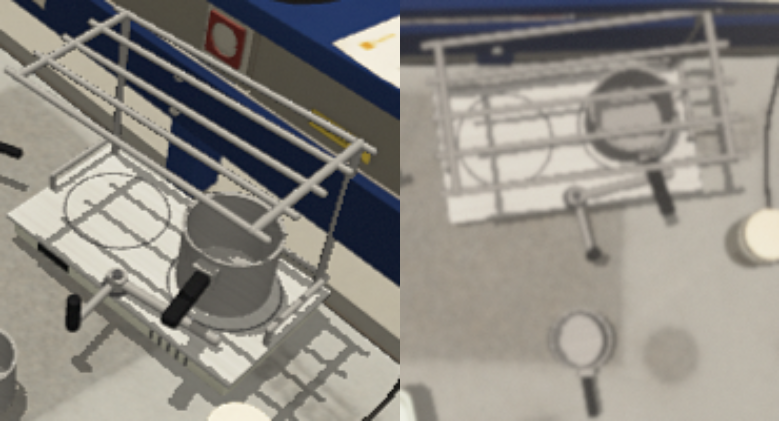

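The crop confirms it. The pan on the right ring, crop left (230,240) and right (630,115), is clearly the largest, and its handle points out of the front over the bar. The knob is at crop left (73,312) and right (595,255), the left ring at (117,211) and (505,138), and the pivot at (117,278) and (575,197). Next come masks and rays.

```bash
cat > meas.py <<'E'
from h import *
S=camera("scene");T=camera("top")
def dark(c,u0,u1,v0,v1,th):
    g=c["color"].max(2)[v0:v1,u0:u1]
    n,l,st,ce=cv2.connectedComponentsWithStats((g<th).astype(np.uint8))
    out=[]
    for i in range(1,n):
        if st[i,4]<25: continue
        p=np.argwhere(l==i)[:,::-1]+[u0,v0]
        r=cv2.minAreaRect(p.astype(np.float32))
        m=p.mean(0);w,v=np.linalg.eigh(np.cov((p-m).T));d=v[:,1]*np.sign(v[1,1]);t=(p-m)@d
        out.append((st[i,4],m.round(1),(m+d*(t.min()-.5)).round(1),(m+d*(t.max()+.5)).round(1),np.round(r[1],1)))
    return out
E
python3 - <<'E'
from meas import *
for th in(45,60): 
  print("S",*dark(S,330,425,270,335,th),sep="\n ");print("T",*dark(T,345,410,225,285,th),sep="\n ")
s=lambda x,y:(S,x/2.105+310,y/2.105+165)
t=lambda x,y:(T,(x-400)/2.105+270,y/2.105+150)
for n,a,b in [("ring",s(117,211),t(505,138)),("pivot",s(117,276),t(575,197)),("knobtop",s(74,297),t(597,256)),("FL",s(10,215),t(450,222)),("rodL",s(8,70),t(455,190))]:
    print(n,*tri(a,b))
E
```

```text
S
 (np.int32(38), array([335.5, 287.4]), array([329.2, 282.2]), array([341.9, 292.7]), array([15.4,  2.4]))
 (np.int32(247), array([397.7, 306.7]), array([407.1, 294.7]), array([388.3, 318.8]), array([ 8.8, 29.6]))
 (np.int32(101), array([344.3, 313.2]), array([344.9, 304.4]), array([343.7, 321.6]), array([16.,  6.]))
T
S
 (np.int32(42), array([335.7, 287.7]), array([329.1, 282.3]), array([341.9, 292.7]), array([15.5,  2.7]))
 (np.int32(262), array([397.7, 306.7]), array([407.1, 294.5]), array([388. , 319.4]), array([ 9. , 30.4]))
 (np.int32(105), array([344.3, 313.2]), array([344.9, 304.4]), array([343.7, 322.5]), array([ 6.3, 17.1]))
T
ring [0.63771007 0.08363457 0.03422839] [np.float64(0.0010423903852853984), np.float64(0.0010423903852855704)]
pivot [ 0.55561786 -0.00388661  0.05496684] [np.float64(0.0012358530666970035), np.float64(0.0012358530666969946)]
knobtop [ 0.47588925 -0.02363208  0.09707781] [np.float64(0.0018524334926129581), np.float64(0.0018524334926129165)]
FL [0.53078045 0.15711919 0.03329671] [np.float64(0.001297190770376908), np.float64(0.001297190770376881)]
rodL [0.53037863 0.14800585 0.25672084] [np.float64(0.004569475238343618), np.float64(0.004569475238343646)]
```

```bash
cat >> meas.py <<'E'
def circ(c,cen,z,r0,r1,lo,hi,n=4):
    """refine circle centre: dark pixels cast onto plane z inside an annulus"""
    cen=np.array(cen[:2]);u,v=map(int,proj(c,[*cen,z]))
    g=c["color"].min(2).astype(float);bl=cv2.GaussianBlur(g,(0,0),4)-g
    uv=[(x,y) for x in range(u-60,u+60) for y in range(v-60,v+60) if lo<bl[y,x]<hi]
    P=np.array([plane(c,x,y,z)[:2] for x,y in uv])
    for i in range(n):
        d=np.linalg.norm(P-cen,axis=1);Q=P[(d>r0)&(d<r1)]
        A=np.c_[2*Q,np.ones(len(Q))];s=np.linalg.lstsq(A,(Q**2).sum(1),rcond=None)[0]
        cen=s[:2];r=np.sqrt(s[2]+cen@cen);r0,r1=r-.005,r+.005
    return cen.round(4),round(r,4),len(Q)
E
python3 - <<'E'
from meas import *
for c in(S,T): print("ring",circ(c,[.638,.0836],.04,.054,.070,8,200))
print("T",*dark(T,345,410,225,285,95),sep="\n ")
g=T["color"].min(2).astype(float)
P=[]
for u in list(range(298,340,2))+list(range(402,426,2)):
    col=g[225:270,u];j=int(np.argmin(np.diff(cv2.GaussianBlur(col.reshape(-1,1),(1,5),0).ravel())))
    P.append((*plane(T,u,225+j+.5,.035)[:2],u,225+j))
P=np.array(P);k=np.polyfit(P[:,1],P[:,0],1)
for i in range(5):
    m=abs(np.polyval(k,P[:,1])-P[:,0])<.005;k=np.polyfit(P[m,1],P[m,0],1)
print("front edge yaw deg",-np.degrees(np.arctan(k[0])),k,m.sum(),P[:,3])
E
```

```text
ring (array([0.6358, 0.0836]), np.float64(0.0621), 262)
ring (array([0.6374, 0.0852]), np.float64(0.0636), 286)
T
 (np.int32(124), array([393.7, 241.3]), array([389.7, 230.8]), array([397.6, 251.7]), array([21.4,  6.8]))
 (np.int32(32), array([361.8, 270.5]), array([363.9, 268. ]), array([359.4, 273.2]), array([4.9, 5.7]))
front edge yaw deg 5.684649654614212 [-0.09954269  0.54656409] 31 [255. 254. 254. 254. 253. 253. 253. 252. 251. 252. 235. 250. 250. 250.
 250. 250. 250. 249. 249. 249. 249. 240. 240. 240. 240. 239. 239. 240.
 240. 239. 239. 239. 226.]
```

```bash
python3 - <<'E'
from meas import *
a=tri((S,407.1,294.6),(T,389.7,230.8));b=tri((S,388.2,319),(T,397.6,251.7));m=tri((S,397.7,306.7),(T,393.7,241.3))
print(a,b,m,sep="\n")
d=a[0]-b[0];print("len",np.linalg.norm(d),"yaw",np.degrees(np.arctan2(d[1],d[0])))
print("knob mid",tri((S,344.3,313.2),(T,361.8,270.5)))
print("pot rim", circ(T,[.652,-.075],.13,.045,.060,8,200),circ(S,[.652,-.075],.13,.045,.060,8,200))
E
```

```text
(array([ 0.57898115, -0.09412418,  0.12578264]), [np.float64(0.006144902764307783), np.float64(0.006144902764307849)])
(array([ 0.52143141, -0.11044415,  0.10719522]), [np.float64(0.000943949602599743), np.float64(0.0009439496025998171)])
(array([ 0.55016732, -0.10228784,  0.1163909 ]), [np.float64(0.002524311710198016), np.float64(0.002524311710198195)])
len 0.06264029441162246 yaw 15.832290848650912
knob mid (array([ 0.47968108, -0.02132032,  0.06857327]), [np.float64(0.00044072277695062916), np.float64(0.00044072277695061696)])
pot rim (array([ 0.6433, -0.073 ]), np.float64(0.0518), 296) (array([ 0.6488, -0.0796]), np.float64(0.0524), 264)
```

The points fit the given sizes: the ring radius is 62 mm, the pivot lies where ring and yaw predict, and the handle end is 136 mm from the pan's axis. Hotplate yaw is 5.7° and handle yaw about 15.3°. Next is a small planner that works out tool-frame rows.

```bash
cat > plan.py <<'E'
from h import *
def tool(psi,tilt):
    p,t=np.radians([psi,tilt]);z=np.array([np.cos(p)*np.sin(t),np.sin(p)*np.sin(t),-np.cos(t)])
    y=np.array([-np.sin(p),np.cos(p),0]);return R.from_matrix(np.c_[np.cross(y,z),y,z])
def go(grasp,psi,tilt,back=0.,off=.019):
    """needed turn (deg, tool axes) and, after it, shift (mm and units, tool axes) for grasp point"""
    s=read_state();Rn=rot(s["ee_rot"]);Rt=tool(psi,tilt)
    tcp=np.array(grasp)+Rt.apply([0,0,off-back]);d=tcp-s["position"]
    print("t",round(s["clock"],2),"tcp",s["position"].round(4),"F",s["contact_force"].round(1),"grip",round(s["grip_width"],3),round(s["grasp_force"],1))
    print("turn",np.degrees((Rn.inv()*Rt).as_rotvec()).round(2),"target tcp",tcp.round(4))
    print("shift units in present axes",(Rn.inv().apply(d)/.03).round(2)," after turn",(Rt.inv().apply(d)/.03).round(2))
E
python3 -c "
from plan import *
go([.5483,-.1033,.110],15.3,38,back=.11)"
```

```text
t 0.45 tcp [0.187  0.5963 0.2036] F [ 0.4  0.1 -0.1] grip 1.0 0.0
turn [-10.85 -36.95 -31.49] target tcp [ 0.4943 -0.1181  0.1817]
shift units in present axes [-16.9  -19.66   0.73]  after turn [ -2.38 -25.67   2.79]
```

```bash
python3 -m jog '[[0,0,-0.8,0,0,0,1],[0,0,-0.8,0,0,0,1],[0,0,-0.8,0,0,0,1],[0,0,-0.8,0,0,0,1]]'
python3 -m jog '[[0,0,0,-1.36,-4.62,-3.94,1],[0,0,0,-1.36,-4.62,-3.94,1],[0,0,0,-1.36,-4.62,-3.94,1],[0,0,0,-1.36,-4.62,-3.94,1],[0,0,0,-1.36,-4.62,-3.94,1],[0,0,0,-1.36,-4.62,-3.94,1],[0,0,0,-1.36,-4.62,-3.94,1],[0,0,0,-1.36,-4.62,-3.94,1]]'
python3 -c "
from plan import *
go([.5483,-.1033,.110],15.3,38,back=.11)"
```

```text
clock: 0.78
position: [0.1869, 0.5962, 0.3006]
ee_rot: [-0.0, 0.151, 0.988, -0.0]
contact_force: [-0.1, 0.7, -0.2]
grip_width: 1.0
grasp_force: 0.0
clock: 1.45
position: [0.1864, 0.5971, 0.3005]
ee_rot: [0.325, -0.128, 0.936, 0.045]
contact_force: [1.0, -1.1, -0.2]
grip_width: 0.999
grasp_force: 0.0
t 1.45 tcp [0.1864 0.5971 0.3005] F [ 1.  -1.1 -0.2] grip 0.999 0.0
turn [0.22 0.25 0.19] target tcp [ 0.4943 -0.1181  0.1817]
shift units in present axes [ -0.3  -25.72   5.24]  after turn [ -0.4  -25.7    5.34]
```

```bash
python3 -m jog '[[-0.35,-1,0.28,0,0,0,1],[-0.35,-1,0.28,0,0,0,1],[-0.35,-1,0.28,0,0,0,1],[-0.35,-1,0.28,0,0,0,1],[-0.35,-1,0.28,0,0,0,1],[-0.35,-1,0.28,0,0,0,1],[-0.2,-1,0.16,0,0,0,1],[0,-1,0,0,0,0,1]]'
python3 -m jog '[[0,-1,0,0,0,0,1],[0,-1,0,0,0,0,1],[0,-1,0,0,0,0,1],[0,-1,0,0,0,0,1],[0,-1,0,0,0,0,1],[0,-1,0,0,0,0,1],[0,-1,0,0,0,0,1],[0,-1,0,0,0,0,1]]'
python3 -c "
from plan import *
go([.5483,-.1033,.110],15.3,38,back=.11)"
```

```text
clock: 2.12
position: [0.3369, 0.3871, 0.2991]
ee_rot: [0.323, -0.126, 0.937, 0.044]
contact_force: [0.5, 0.0, 0.3]
grip_width: 1.0
grasp_force: 0.0
clock: 2.78
position: [0.3981, 0.1592, 0.299]
ee_rot: [0.323, -0.127, 0.937, 0.044]
contact_force: [0.2, -1.2, -0.7]
grip_width: 0.999
grasp_force: 0.0
t 2.78 tcp [0.3981 0.1592 0.299 ] F [ 0.2 -1.2 -0.7] grip 0.999 0.0
turn [0.07 0.1  0.07] target tcp [ 0.4943 -0.1181  0.1817]
shift units in present axes [ 1.91 -9.76  3.47]  after turn [ 1.89 -9.76  3.48]
```

```bash
python3 -m jog '[[0,-0.98,0,0,0,0,1],[0,-0.98,0,0,0,0,1],[0,-0.98,0,0,0,0,1],[0,-0.98,0,0,0,0,1],[0,-0.98,0,0,0,0,1],[0.3,-0.9,0.5,0,0,0,1],[0.3,-0.9,0.5,0,0,0,1],[0.3,-0.9,0.5,0,0,0,1]]'
python3 -m jog '[[0.3,-0.9,0.6,0,0,0,1],[0.3,-0.6,0.6,0,0,0,1],[0.2,-0.3,0.4,0,0,0,1],[0.2,0,0.4,0,0,0,1],[0,0,0,0,0,0,1]]'
python3 - <<'E'
from plan import *
go([.5483,-.1033,.110],15.3,38,back=.11)
c=camera("wrist");cv2.imwrite("pics/w1.png",c["color"][:,:,::-1])
print(*[np.round(proj(c,p),0) for p in ([.5483,-.1033,.110],[.5214,-.1104,.11],[.6366,.0844,.04],[.4797,-.0213,.092],[.557,-.0039,.05])])
E
```

```text
clock: 3.45
position: [0.464, -0.0565, 0.2465]
ee_rot: [0.323, -0.126, 0.937, 0.042]
contact_force: [0.4, 0.5, 0.3]
grip_width: 1.003
grasp_force: 0.0
clock: 3.87
position: [0.493, -0.0916, 0.1896]
ee_rot: [0.309, -0.119, 0.943, 0.04]
contact_force: [-0.4, -0.5, -0.1]
grip_width: 0.999
grasp_force: 0.0
t 3.87 tcp [ 0.493  -0.0916  0.1896] F [-0.4 -0.5 -0.1] grip 0.999 0.0
turn [-0.45 -1.65 -0.76] target tcp [ 0.4943 -0.1181  0.1817]
shift units in present axes [ 0.3  -0.87  0.1 ]  after turn [ 0.31 -0.86  0.09]
[284. 229.] [281. 203.] [440. 252.] [429. 163.] [397. 198.]
```

View pics/w1.png

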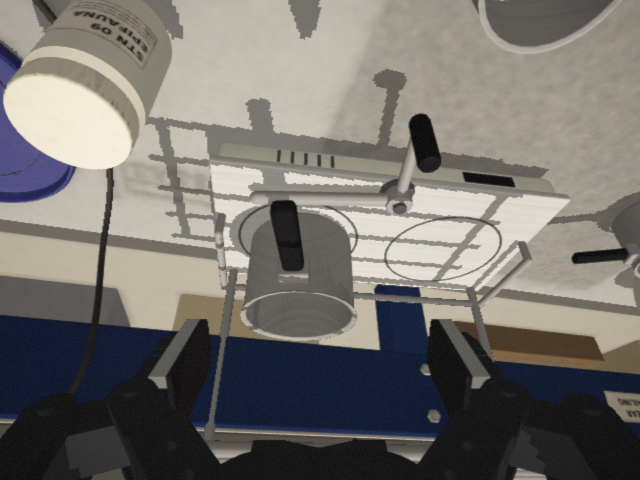

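The wrist view shows the handle from (284,203) to (290,270), with its end just where my estimate projects (281,203). The knob is at (425,140), the left ring at (443,248) and the jar at (80,80). I'll refine the points with this third view and check the clearance to the jar.

```bash
python3 - <<'E'
from meas import *
W=camera("wrist")
print("W",*dark(W,265,310,190,280,60),*dark(W,405,445,105,180,60),sep="\n ")
print("jar top centre",plane(T,445,262,.103),"jar scene",plane(S,424,372,.103))
print("ring",circ(W,[.6366,.0844],.04,.054,.070,8,200))
print("handle end",tri((S,388.2,319),(T,397.6,251.7),(W,284,201.5)))
print("pot base ring W", circ(W,[.6525,-.0748],.04,.056,.068,8,200))
print("knob mid",tri((S,344.3,313.2),(W,425,142)))
E
```

```text
W
 (np.int32(1730), array([288.5, 230.4]), array([282.2, 195.2]), array([295.2, 267.4]), array([72.2, 26.3]))
 (np.int32(1253), array([425.5, 139.8]), array([418.6, 110.3]), array([432.1, 168. ]), array([58.3, 24.2]))
jar top centre [ 0.49276676 -0.23182971  0.103     ] jar scene [ 0.4909274  -0.23823628  0.103     ]
ring (array([0.6385, 0.0862]), np.float64(0.0624), 885)
handle end (array([ 0.52114418, -0.11003711,  0.11034927]), [np.float64(0.0023610294088409443), np.float64(0.000719228556249104), np.float64(0.0020292296085165813)])
pot base ring W (array([ 0.6533, -0.0747]), np.float64(0.0612), 782)
knob mid (array([ 0.47039626, -0.0300348 ,  0.08687755]), [np.float64(0.0017552625960946062), np.float64(0.0017552625960944974)])
```

```bash
python3 -m jog '[[0.2,-0.45,0.05,-0.45,-1.65,-0.76,0.8],[0.1,-0.4,0.05,0,0,0,0.8],[0,0,0,0,0,0,0.8]]'
python3 -c "
from plan import *
go([.5485,-.103,.110],15.3,38,back=0)"
```

```text
clock: 4.32
position: [0.5014, -0.1078, 0.2009]
ee_rot: [0.312, -0.118, 0.942, 0.034]
contact_force: [-0.1, -0.6, 0.7]
grip_width: 0.798
grasp_force: 0.0
t 4.32 tcp [ 0.5014 -0.1078  0.2009] F [-0.1 -0.6  0.7] grip 0.798 0.0
turn [-1.16 -1.38 -0.65] target tcp [ 0.5598 -0.0999  0.095 ]
shift units in present axes [ 0.54 -0.19  4.  ]  after turn [ 0.64 -0.26  3.98]
```

```bash
python3 -c "
from plan import *
print(read_state()['joints'].round(3))"; python3 -m jog '[[0,0,0,0,0,0,0.8],[0,0,0.5,0,0,0,0.8],[0,0,0.5,0,0,0,0.8],[0,0,0,0,0,0,0.8]]'
python3 -c "
from plan import *
go([.5485,-.103,.110],15.3,38,back=0)
print(read_state()['joints'].round(3))"
```

```text
[-0.605 -0.19   2.319  0.757  0.702 -2.94 ]
clock: 4.65
position: [0.5176, -0.0974, 0.1765]
ee_rot: [0.306, -0.116, 0.944, 0.036]
contact_force: [0.2, 0.5, 0.8]
grip_width: 0.801
grasp_force: 0.0
t 4.65 tcp [ 0.5176 -0.0974  0.1765] F [0.2 0.5 0.8] grip 0.801 0.0
turn [-0.95 -2.09 -0.94] target tcp [ 0.5598 -0.0999  0.095 ]
shift units in present axes [ 0.5  -0.41  2.99]  after turn [ 0.62 -0.45  2.96]
[-0.549 -0.117  2.312  0.786  0.629 -2.94 ]
```

Joint 6 is at its limit (-2.94). I'll back off and take the equivalent half-turn grasp.

```bash
python3 -m jog '[[0,0,-0.9,0,0,0,0.8],[0,0,-0.9,0,0,0,0.8],[0,0,-0.9,0,0,0,0.8],[0,0,0,0,0,7,0.8],[0,0,0,0,0,7,0.8],[0,0,0,0,0,0,0.8]]'
python3 -c "
from plan import *
go([.5485,-.103,.110],15.3,38,back=0)
print(read_state()['joints'].round(3))"
```

```text
clock: 5.15
position: [0.4713, -0.1098, 0.2445]
ee_rot: [0.301, 0.001, 0.951, 0.072]
contact_force: [-0.4, 0.1, 0.6]
grip_width: 0.804
grasp_force: 0.0
t 5.15 tcp [ 0.4713 -0.1098  0.2445] F [-0.4  0.1  0.6] grip 0.804 0.0
turn [ -1.4   -1.77 -14.99] target tcp [ 0.5598 -0.0999  0.095 ]
shift units in present axes [ 0.46 -0.48  5.76]  after turn [ 0.76 -0.46  5.73]
[-0.658 -0.324  2.315  0.663  0.84  -2.602]
```

```bash
python3 -m jog '[[0,0,0,0,0,6.9,0.8],[0,0,0,0,0,6.9,0.8],[0,0,0,0,0,6.9,0.8],[0,0,0,0,0,6.9,0.8],[0,0,0,0,0,6.9,0.8],[0,0,0,0,0,6.9,0.8],[0,0,0,0,0,6.9,0.8],[0,0,0,0,0,6.9,0.8]]' >/dev/null
python3 -m jog '[[0,0,0,0,0,6.9,0.8],[0,0,0,0,0,6.9,0.8],[0,0,0,0,0,6.9,0.8],[0,0,0,0,0,6.9,0.8],[0,0,0,0,0,6.9,0.8],[0,0,0,0,0,6.9,0.8],[0,0,0,0,0,6.9,0.8],[0,0,0,0,0,6.9,0.8]]' >/dev/null
python3 -m jog '[[0,0,0,0,0,6.9,0.8],[0,0,0,0,0,6.9,0.8],[0,0,0,0,0,6.9,0.8],[0,0,0,0,0,6.9,0.8],[0,0,0,0,0,6.9,0.8],[0,0,0,0,0,6.9,0.8],[0,0,0,0,0,6.9,0.8],[0,0,0,0,0,0,0.8]]' >/dev/null
sed -i 's/return R.from_matrix(np.c_\[np.cross(y,z),y,z\])/y=-y;return R.from_matrix(np.c_[np.cross(y,z),y,z])/' plan.py
python3 -c "
from plan import *
go([.5485,-.103,.110],15.3,38,back=0.06)
print(read_state()['joints'].round(3))"
```

```text
t 7.15 tcp [ 0.4712 -0.1091  0.2431] F [ 0.6 -0.5 -0. ] grip 0.802 0.0
turn [0.9  2.08 6.43] target tcp [ 0.5242 -0.1097  0.1423]
shift units in present axes [-0.64  0.35  3.72]  after turn [-0.73  0.48  3.69]
[-0.657 -0.322  2.315  0.663  0.84   0.165]
```

```bash
python3 -m jog '[[0,0,0,0.9,2.08,6.43,0.8],[-0.2,0.12,0.8,0,0,0,0.8],[-0.2,0.12,0.8,0,0,0,0.8],[-0.2,0.12,0.8,0,0,0,0.8],[-0.1,0.12,0.8,0,0,0,0.8],[0,0,0.4,0,0,0,0.8],[0,0,0,0,0,0,0.8]]'
python3 -c "
from plan import *
go([.5485,-.103,.110],15.3,38,back=0.0)
print(read_state()['joints'].round(3))"
```

```text
clock: 7.73
position: [0.5226, -0.1088, 0.1425]
ee_rot: [-0.044, 0.937, 0.127, 0.321]
contact_force: [-0.6, -0.2, -0.2]
grip_width: 0.801
grasp_force: 0.0
t 7.73 tcp [ 0.5226 -0.1088  0.1425] F [-0.6 -0.2 -0.2] grip 0.801 0.0
turn [-0.19  0.17  0.12] target tcp [ 0.5598 -0.0999  0.095 ]
shift units in present axes [0.04 0.05 2.03]  after turn [0.03 0.04 2.03]
[-0.601 -0.017  2.326  0.974  0.604 -0.063]
```

```bash
python3 -m jog '[[0,0.05,0.6,0,0,0,0.8],[0,0,0.6,0,0,0,0.8],[0,0,0.5,0,0,0,0.8],[0,0,0.33,0,0,0,0.8],[0,0,0,0,0,0,0.8]]'
python3 -c "
from plan import *
go([.5485,-.103,.110],15.3,38)
c=camera('wrist');cv2.imwrite('pics/w2.png',c['color'][:,:,::-1])"
```

```text
clock: 8.15
position: [0.5602, -0.1012, 0.0968]
ee_rot: [-0.043, 0.937, 0.127, 0.323]
contact_force: [-0.0, -0.5, -0.1]
grip_width: 0.798
grasp_force: 0.0
t 8.15 tcp [ 0.5602 -0.1012  0.0968] F [-0.  -0.5 -0.1] grip 0.798 0.0
turn [-0.04  0.01  0.13] target tcp [ 0.5598 -0.0999  0.095 ]
shift units in present axes [-0.04 -0.05  0.05]  after turn [-0.04 -0.05  0.05]
```

View pics/w2.png

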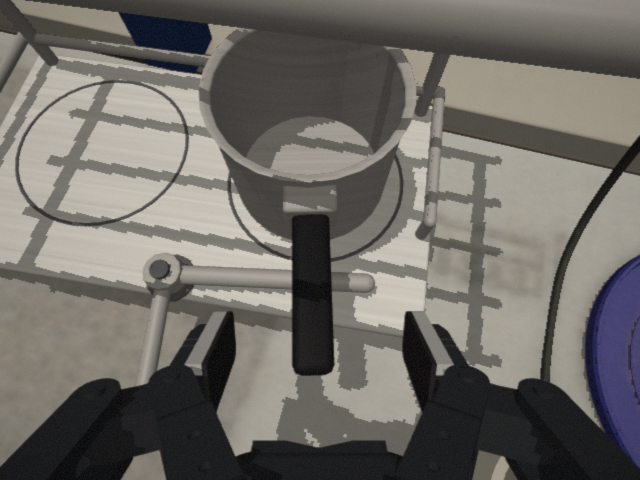

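The handle (295–332, 215–373) lies centred between the pads (235 and 405) and square to them. I'll close on it.

```bash
python3 -m jog '[[0,-0.05,0,0,0,0,0.1],[0,0,0,0,0,0,0.1],[0,0,0,0,0,0,0.1],[0,0,0,0,0,0,0.1],[0,0,0,0,0,0,0.1],[0,0,0,0,0,0,0.1],[0,0,0,0,0,0,0.1],[0,0,0,0,0,0,0.1]]' 50
python3 - <<'E'
from plan import *
go([.6372-.108*np.cos(np.radians(7)),.085-.108*np.sin(np.radians(7)),.110],7,38)
s=read_state();Rn=rot(s["ee_rot"])
print(Rn.as_matrix().round(3))
# pure slide without turning
d=np.array([.6372-.6528,.085+.0748,0]);print("slide only",(Rn.inv().apply(d)/.03).round(3))
E
```

```text
clock: 8.87
position: [0.5599, -0.1006, 0.0984]
ee_rot: [-0.043, 0.937, 0.126, 0.324]
contact_force: [-5.7, 0.4, 6.5]
grip_width: 0.135
grasp_force: 48.7
t 8.87 tcp [ 0.5599 -0.1006  0.0984] F [-5.7  0.4  6.5] grip 0.135 48.7
turn [-5.04 -0.11  6.54] target tcp [0.5416 0.0733 0.095 ]
shift units in present axes [ 0.67 -5.75  0.66]  after turn [ 0.01 -5.83  0.15]
[[ 0.759  0.263  0.596]
 [ 0.208 -0.965  0.162]
 [ 0.617  0.001 -0.787]]
slide only [ 0.711 -5.276  0.551]
```

```bash
python3 -m jog '[[0.02,-0.15,0.016,0,0,0,0.1],[0.04,-0.3,0.031,0,0,0,0.1],[0.04,-0.3,0.031,0,0,0,0.1],[0.04,-0.3,0.031,0,0,0,0.1],[0.04,-0.3,0.031,0,0,0,0.1],[0.04,-0.3,0.031,0,0,0,0.1],[0.04,-0.3,0.031,0,0,0,0.1],[0.02,-0.15,0.016,0,0,0,0.1]]'
python3 - <<'E'
from meas import *
s=read_state();print(s["contact_force"].round(1),s["torque"].round(2),s["joints"].round(2))
a=S["color"][165:365,310:500];b=T["color"][150:350,270:450]
cv2.imwrite("pics/mid.png",np.hstack([cv2.resize(a,(400,421)),cv2.resize(b,(379,421))])[:,:,::-1])
E
```

```text
clock: 9.53
position: [0.554, -0.0356, 0.0984]
ee_rot: [-0.044, 0.937, 0.126, 0.324]
contact_force: [0.8, -0.6, 0.6]
grip_width: 0.099
grasp_force: 0.9
[-1.5  0.5  4.3] [0.14 0.02 0.03] [-0.38  0.09  2.34  1.22  0.41 -0.16]
```

View pics/mid.png

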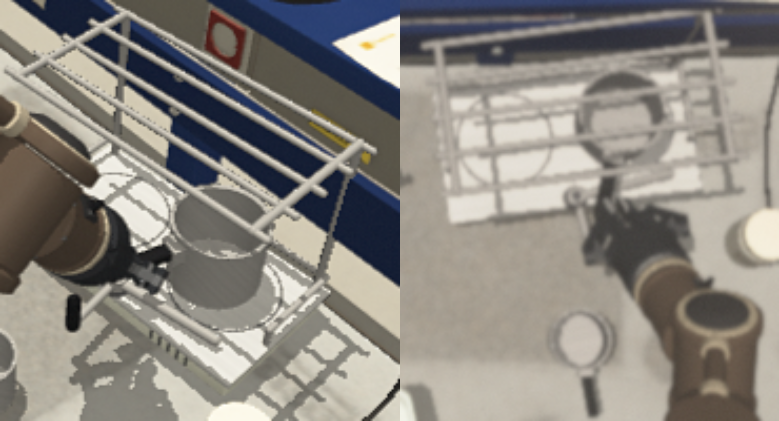

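The wide command (0.1) let the pads stop just short, so the grip was loose and the pan yawed with the handle while its body barely moved (top crop (622,118)). I'll open up, measure the handle again and regrip fully shut.

```bash
python3 -m jog '[[0,0,0,0,0,0,0.6],[0,0,0,0,0,0,0.6],[0,0,0,0,0,0,0.6],[0,0,0,0,0,0,0.6]]'
python3 - <<'E'
from meas import *
W=camera("wrist");cv2.imwrite("pics/w3.png",W["color"][:,:,::-1])
print(rot(read_state()["ee_rot"]).as_matrix().round(3))
E
```

```text
clock: 9.97
position: [0.5536, -0.0371, 0.0975]
ee_rot: [-0.043, 0.937, 0.125, 0.323]
contact_force: [0.0, 0.3, 1.0]
grip_width: 0.598
grasp_force: 0.7
[[ 0.76   0.262  0.594]
 [ 0.207 -0.965  0.162]
 [ 0.616  0.    -0.788]]
```

View pics/w3.png

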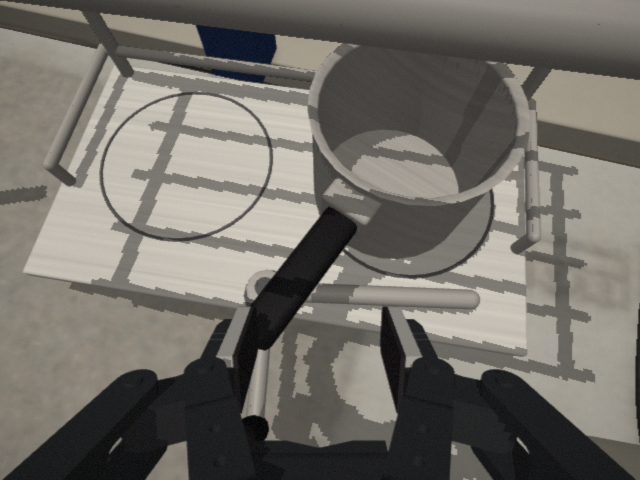

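The handle now runs from (338,215) to about (262,340) and rests against the left finger (235,340). The pan's rim is centred near (420,120). I'll cast these onto the handle's height.

```bash
python3 - <<'E'
from plan import *
W=camera("wrist")
a=plane(W,338,217,.115);b=plane(W,264,338,.115);d=a-b
y=np.degrees(np.arctan2(d[1],d[0]));print(a,b,np.linalg.norm(d),"yaw",y)
u=d/np.linalg.norm(d);pot=a+u*.060;pot2=b+u*.136;print("pot",pot,pot2)
# rim circle: points on the rim (left, right, front) at z=.13
P=np.array([plane(W,*p,.13)[:2] for p in((312,95),(527,110),(420,203),(345,170),(500,180))])
s=np.linalg.lstsq(np.c_[2*P,np.ones(5)],(P**2).sum(1),rcond=None)[0];print("rim",s[:2],np.sqrt(s[2]+s[:2]@s[:2]))
g=s[:2]-.108*u[:2];print("grip",g)
go([*g,.11],y,38,back=.07);go([*g,.11],y,38,back=.0)
E
```

```text
[ 0.58877177 -0.03708389  0.115     ] [ 0.5256233  -0.02038713  0.115     ] 0.06531853640306562 yaw -14.81036072493882
pot [ 0.6467784  -0.05242112  0.115     ] [ 0.65710499 -0.05515153  0.115     ]
rim [ 0.64998177 -0.06175678] 0.05238174205195055
grip [ 0.54556983 -0.03414976]
t 10.17 tcp [ 0.5534 -0.0369  0.0974] F [ 1.2 -1.4  1.5] grip 0.601 0.7
turn [-18.48  -0.03  23.66] target tcp [ 0.5152 -0.0261  0.1502]
shift units in present axes [ 0.19 -0.68 -2.09]  after turn [ 0.04 -0.02 -2.2 ]
t 10.17 tcp [ 0.5534 -0.0369  0.0974] F [ 1.2 -1.4  1.5] grip 0.601 0.7
turn [-18.48  -0.03  23.66] target tcp [ 0.5569 -0.0371  0.095 ]
shift units in present axes [0.04 0.04 0.13]  after turn [ 0.04 -0.02  0.13]
```

```bash
python3 -m jog '[[0,0,0,0,0,0,1],[0,0,0,0,0,0,1],[0,0,0,-3.8,0,4.9,1],[0,0,0,-3.8,0,4.9,1],[0,0,0,-3.8,0,4.9,1],[0,0,0,-3.8,0,4.9,1],[0.04,-0.02,0.08,-3.8,0,4.9,1],[0,0,0,0,0,0,1]]'
python3 - <<'E'
from plan import *
W=camera("wrist");cv2.imwrite("pics/w4.png",W["color"][:,:,::-1])
print(read_state()["joints"].round(2))
go([.5456,-.034,.11],-16,38)
E
```

```text
clock: 10.83
position: [0.546, -0.0365, 0.0911]
ee_rot: [0.01, 0.95, -0.028, 0.311]
contact_force: [0.1, 0.2, 1.4]
grip_width: 1.001
grasp_force: 0.0
[-0.2   0.06  2.38  0.86  0.11  0.6 ]
t 10.88 tcp [ 0.5464 -0.0368  0.0913] F [-0.3 -1.3 -0.4] grip 1.002 0.0
turn [-7.56  1.65 10.03] target tcp [ 0.5568 -0.0372  0.095 ]
shift units in present axes [ 0.35 -0.01  0.11]  after turn [ 0.34 -0.08  0.11]
```

View pics/w4.png

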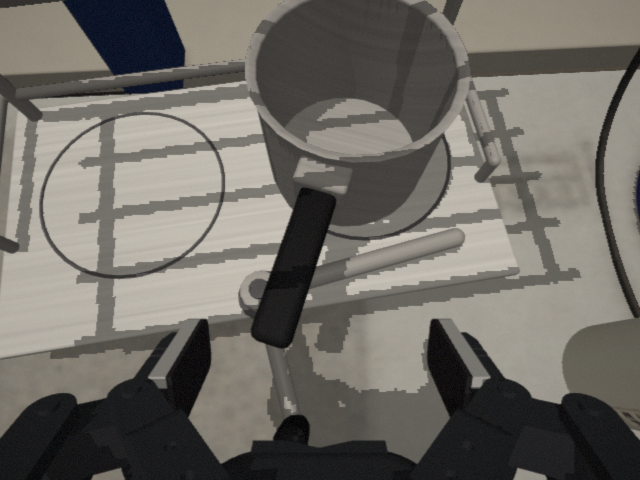

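```bash
python3 - <<'E'
from plan import *
W=camera("wrist")
a=plane(W,318,193,.117);b=plane(W,273,338,.117)
P=np.array([plane(W,*p,.13)[:2] for p in((247,80),(470,75),(362,158),(275,128),(440,130))])
s=np.linalg.lstsq(np.c_[2*P,np.ones(5)],(P**2).sum(1),rcond=None)[0];print("rim",s[:2],np.sqrt(s[2]+s[:2]@s[:2]))
d=a-b;y=np.degrees(np.arctan2(d[1],d[0]));print(a,b,np.linalg.norm(d),"yaw",y)
d=s[:2]-b[:2];print("yaw from rim",np.degrees(np.arctan2(d[1],d[0])),np.linalg.norm(d))
y=-15.5;u=np.array([np.cos(np.radians(y)),np.sin(np.radians(y))]);g=b[:2]+u*.028
print("pot",b[:2]+.136*u,"grip",g)
go([*g,.11],y,27)
E
```

```text
rim [ 0.65249605 -0.06165669] 0.05396748118070348
[ 0.58921064 -0.03896874  0.117     ] [ 0.5250662  -0.01665797  0.117     ] 0.0679137622274223 yaw -19.178737573654512
yaw from rim -19.44942479822302 0.1351415956455331
pot [ 0.65611994 -0.05300239] grip [ 0.55204785 -0.02414064]
t 10.93 tcp [ 0.5467 -0.0372  0.0916] F [ 0.4 -0.5  0.5] grip 0.999 0.0
turn [-6.3  -9.34 10.21] target tcp [ 0.5604 -0.0264  0.0931]
shift units in present axes [ 0.38 -0.39  0.22]  after turn [ 0.33 -0.47  0.11]
```

```bash
python3 -c "
from plan import *
go([.5506,-.0259,.11],-19.3,27)"
python3 -m jog '[[0,0,0,0,-5,0,1],[0,0,0,0,-5,0,1],[0.3,-0.3,0.2,-1.5,0,2.5,1],[0.1,-0.1,0,-1.5,0,2.5,1],[0,0,0,-1.5,0,2.5,1],[0,0,0,-1.5,0,2.5,1],[0,0,0,0,0,0,1]]'
python3 -c "
from plan import *
print(read_state()['joints'].round(2))
go([.5506,-.0259,.11],-19.3,27)"
```

```text
t 10.93 tcp [ 0.5467 -0.0372  0.0916] F [ 0.4 -0.5  0.5] grip 0.999 0.0
turn [-8.29 -9.31 13.45] target tcp [ 0.5587 -0.0288  0.0931]
shift units in present axes [ 0.34 -0.31  0.19]  after turn [ 0.28 -0.4   0.09]
clock: 11.52
position: [0.5563, -0.0233, 0.0924]
ee_rot: [0.013, 0.957, -0.086, 0.278]
contact_force: [-0.9, 0.3, -1.2]
grip_width: 1.003
grasp_force: 0.0
[-0.11  0.08  2.31 -0.07  0.19  1.71]
t 11.52 tcp [ 0.5563 -0.0233  0.0924] F [-0.9  0.3 -1.2] grip 1.003 0.0
turn [-5.76 -5.14  7.57] target tcp [ 0.5587 -0.0288  0.0931]
shift units in present axes [0.11 0.16 0.04]  after turn [0.13 0.14 0.04]
```

```bash
python3 -m jog '[[0.03,0.04,0,-1.5,-1.3,1.9,1],[0.03,0.04,0,-1.5,-1.3,1.9,1],[0.03,0.04,0,-1.5,-1.3,1.9,1],[0.03,0.04,0,-1.5,-1.3,1.9,1],[0,0,0,0,0,0,1]]'
python3 -c "
from plan import *
print(read_state()['joints'].round(2))
go([.5506,-.0259,.11],-19.3,27)"
```

```text
clock: 11.93
position: [0.5601, -0.0285, 0.0955]
ee_rot: [0.04, 0.958, -0.163, 0.23]
contact_force: [1.3, 0.6, 1.2]
grip_width: 1.0
grasp_force: 0.0
[-0.05  0.12  2.22 -0.37  0.38  2.17]
t 11.93 tcp [ 0.5601 -0.0285  0.0955] F [1.3 0.6 1.2] grip 1.0 0.0
turn [ 0.13 -0.05 -0.02] target tcp [ 0.5587 -0.0288  0.0931]
shift units in present axes [-0.07  0.02  0.05]  after turn [-0.07  0.02  0.05]
```

```bash
python3 -m jog '[[-0.05,0.02,0.03,0,0,0,0.4],[0,0,0,0,0,0,0],[0,0,0,0,0,0,0],[0,0,0,0,0,0,0],[0,0,0,0,0,0,0],[0,0,0,0,0,0,0],[0,0,0,0,0,0,0],[0,0,0,0,0,0,0]]' 90
cat > arc.py <<'E'
from plan import *
def arc(p0,y0,p1,y1,n):
    s=read_state();R0=rot(s["ee_rot"]);p0=np.array(p0);p1=np.array(p1)
    rel=s["position"][:2]-p0;T=[s["position"].copy()];Rs=[R0]
    for i in range(1,n+1):
        f=i/n;q=R.from_euler("z",(y1-y0)*f,degrees=True)
        c=p0+(p1-p0)*f;T.append(np.r_[c+q.apply([*rel,0])[:2],s["position"][2]]);Rs.append(q*R0)
    print("F",s["contact_force"].round(1),"grip",round(s["grip_width"],3),round(s["grasp_force"],1),s["joints"].round(2))
    for i in range(n): print((Rs[i].inv().apply(T[i+1]-T[i])/.03).round(3),np.degrees((Rs[i].inv()*Rs[i+1]).as_rotvec()).round(2))
    print(T[-1].round(4))
E
python3 -c "
from arc import *
arc([.6525,-.0615],-19.3,[.6372,.085],5.7,16)"
```

```text
clock: 12.6
position: [0.5568, -0.0293, 0.0931]
ee_rot: [0.041, 0.958, -0.164, 0.229]
contact_force: [-4.5, 1.2, 4.9]
grip_width: 0.126
grasp_force: 88.3
F [-4.5  1.2  4.9] grip 0.126 88.3 [-0.05  0.12  2.23 -0.38  0.37  2.18]
[-0.115 -0.185 -0.059] [ 0.71  0.01 -1.39]
[-0.108 -0.189 -0.056] [ 0.71  0.01 -1.39]
[-0.101 -0.192 -0.052] [ 0.71  0.01 -1.39]
[-0.094 -0.195 -0.049] [ 0.71  0.01 -1.39]
[-0.087 -0.198 -0.045] [ 0.71  0.01 -1.39]
[-0.08  -0.201 -0.042] [ 0.71  0.01 -1.39]
[-0.073 -0.203 -0.038] [ 0.71  0.01 -1.39]
[-0.066 -0.205 -0.034] [ 0.71  0.01 -1.39]
[-0.059 -0.207 -0.031] [ 0.71  0.01 -1.39]
[-0.051 -0.209 -0.027] [ 0.71  0.01 -1.39]
[-0.044 -0.211 -0.023] [ 0.71  0.01 -1.39]
[-0.037 -0.212 -0.019] [ 0.71  0.01 -1.39]
[-0.029 -0.213 -0.016] [ 0.71  0.01 -1.39]
[-0.022 -0.214 -0.012] [ 0.71  0.01 -1.39]
[-0.014 -0.215 -0.008] [ 0.71  0.01 -1.39]
[-0.007 -0.215 -0.004] [ 0.71  0.01 -1.39]
[0.5368 0.0738 0.0931]
```

```bash
python3 -m jog '[[-0.115,-0.185,-0.059,0.71,0,-1.39,0],[-0.108,-0.189,-0.056,0.71,0,-1.39,0],[-0.1,-0.192,-0.052,0.71,0,-1.39,0],[-0.094,-0.195,-0.049,0.71,0,-1.39,0],[-0.087,-0.198,-0.045,0.71,0,-1.39,0],[-0.08,-0.2,-0.042,0.71,0,-1.39,0]]'
python3 - <<'E'
from plan import *
print(read_state()['joints'].round(2),read_state()['grasp_force'])
W=camera("wrist");cv2.imwrite("pics/w5.png",W["color"][:,:,::-1])
go([.5,0,.11],-10,27)
E
```

```text
clock: 13.1
position: [0.5479, 0.0091, 0.0933]
ee_rot: [0.022, 0.969, -0.086, 0.232]
contact_force: [1.2, -3.6, 0.1]
grip_width: 0.117
grasp_force: 89.1
[-0.02  0.09  2.26 -0.23  0.34  1.93] 89.12137244121794
t 13.15 tcp [0.5476 0.0097 0.0931] F [-1.  -2.6  1. ] grip 0.116 88.5
turn [0.17 0.01 0.03] target tcp [ 0.5085 -0.0015  0.0931]
shift units in present axes [-1.09  0.59 -0.55]  after turn [-1.09  0.59 -0.55]
```

View pics/w5.png

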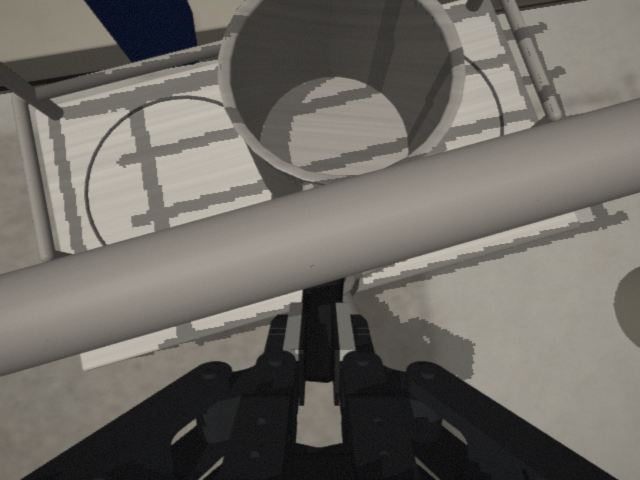

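The pan is gripped, with its handle square in the pads at (322,320), and it follows the gripper. The rim spans (219,75) to (464,75) and is partly hidden by the rack rod. I'll compute the pan's place and the remaining arc.

```bash
python3 - <<'E'
from arc import *
W=camera("wrist")
P=np.array([plane(W,*p,.13)[:2] for p in((219,70),(464,72),(345,184),(245,137),(440,135))])
s=np.linalg.lstsq(np.c_[2*P,np.ones(5)],(P**2).sum(1),rcond=None)[0];print("rim",s[:2],np.sqrt(s[2]+s[:2]@s[:2]))
t=read_state()["position"][:2]-.0086*np.array([.985,-.17]);print("pot from grip",t+.108*np.array([.985,-.171]))
arc(s[:2],-9.8,[.6372,.085],5.7,12)
E
```

```text
rim [ 0.64278503 -0.01694008] 0.0530393879881201
pot from grip [ 0.64563767 -0.00763768]
F [-1.3 -1.9  2.7] grip 0.119 89.1 [-0.01  0.09  2.26 -0.23  0.34  1.93]
[-0.063 -0.202 -0.033] [ 0.59  0.   -1.15]
[-0.058 -0.204 -0.03 ] [ 0.59  0.   -1.15]
[-0.052 -0.205 -0.027] [ 0.59  0.   -1.15]
[-0.046 -0.206 -0.024] [ 0.59  0.   -1.15]
[-0.041 -0.207 -0.021] [ 0.59  0.   -1.15]
[-0.035 -0.208 -0.019] [ 0.59  0.   -1.15]
[-0.03  -0.208 -0.016] [ 0.59  0.   -1.15]
[-0.024 -0.209 -0.013] [ 0.59  0.   -1.15]
[-0.018 -0.209 -0.01 ] [ 0.59  0.   -1.15]
[-0.013 -0.21  -0.007] [ 0.59  0.   -1.15]
[-0.007 -0.21  -0.004] [ 0.59  0.   -1.15]
[-0.001 -0.21  -0.001] [ 0.59  0.   -1.15]
[0.5386 0.0849 0.0933]
```

```bash
python3 -m jog '[[-0.063,-0.2,-0.033,0.59,0,-1.15,0],[-0.058,-0.2,-0.03,0.59,0,-1.15,0],[-0.052,-0.2,-0.027,0.59,0,-1.15,0],[-0.046,-0.2,-0.024,0.59,0,-1.15,0],[-0.041,-0.2,-0.021,0.59,0,-1.15,0],[-0.035,-0.2,-0.019,0.59,0,-1.15,0]]'
python3 -m jog '[[-0.03,-0.2,-0.016,0.59,0,-1.15,0],[-0.024,-0.2,-0.013,0.59,0,-1.15,0],[-0.018,-0.2,-0.01,0.59,0,-1.15,0],[-0.013,-0.2,-0.007,0.59,0,-1.15,0],[0,-0.1,0,0.59,0,-1.15,0],[0,0,0,0,0,0,0]]'
cat > rim.py <<'E'
from meas import *
W=camera("wrist");print("joints",read_state()["joints"].round(2))
# inner/outer rim edge via circ on strong gradients cast to rim height
for n,c,w in(("T",T,.06),("W",W,.06),("S",S,.06)):
    g=c["color"].mean(2).astype(np.float32);e=cv2.Canny(c["color"].mean(2).astype(np.uint8),30,90)
    ys,xs=np.nonzero(e);P=np.array([plane(c,x,y,.13)[:2] for x,y in zip(xs,ys)])
    P=P[np.linalg.norm(P-[.637,.078],axis=1)<.09]
    best=(0,)
    rng=np.random.default_rng(0)
    for _ in range(4000):
        q=P[rng.choice(len(P),3,False)]
        try:a=np.linalg.solve(np.c_[2*q,np.ones(3)],(q**2).sum(1))
        except Exception:continue
        r=np.sqrt(max(a[2]+a[:2]@a[:2],0))
        if not .050<r<.057:continue
        k=(abs(np.linalg.norm(P-a[:2],axis=1)-r)<.001).sum()
        if k>best[0]:best=(k,a[:2].round(4),round(r,4))
    print(n,best)
s=read_state();print(s["position"].round(4),s["grasp_force"],np.degrees(np.arctan2(*rot(s["ee_rot"]).apply([0,0,1])[1::-1])))
E
python3 rim.py
```

```text
clock: 13.7
position: [0.5425, 0.0461, 0.0933]
ee_rot: [0.006, 0.972, -0.02, 0.233]
contact_force: [1.5, -3.4, 0.4]
grip_width: 0.115
grasp_force: 89.7
clock: 14.2
position: [0.5398, 0.0733, 0.0933]
ee_rot: [-0.007, 0.972, 0.034, 0.233]
contact_force: [1.2, -1.9, -0.3]
grip_width: 0.122
grasp_force: 88.8
joints [0.05 0.07 2.27 0.02 0.33 1.53]
T (np.int64(61), array([0.6349, 0.0711]), np.float64(0.0502))
W (np.int64(497), array([0.6379, 0.0748]), np.float64(0.0511))
S (np.int64(53), array([0.6341, 0.0689]), np.float64(0.0544))
[0.5398 0.0733 0.0933] 88.83739648852497 3.796504571258651
```

```bash
python3 -m jog '[[0,-0.07,0,0.45,0,-0.9,0],[0,-0.07,0,0.45,0,-0.9,0],[0,-0.07,0,0.45,0,-0.9,0],[0,0,0,0,0,0,0],[0,0,0,0,0,0,0]]'
python3 rim.py; python3 -c "
from meas import *
W=camera('wrist');print(circ(W,[.6372,.085],.04,.057,.068,8,200))"
```

```text
clock: 14.77
position: [0.5391, 0.0796, 0.0933]
ee_rot: [-0.013, 0.971, 0.06, 0.233]
contact_force: [2.4, -2.5, 0.0]
grip_width: 0.114
grasp_force: 89.2
joints [0.05 0.07 2.27 0.1  0.33 1.4 ]
T (np.int64(64), array([0.6338, 0.0817]), np.float64(0.0504))
W (np.int64(523), array([0.6373, 0.0825]), np.float64(0.0537))
S (np.int64(49), array([0.639 , 0.0816]), np.float64(0.0518))
[0.539  0.0798 0.0933] 89.38502739183605 6.801029234221842
(array([0.6773, 0.0562]), np.float64(0.0069), 155)
```

```bash
python3 -m jog '[[0,0,0,0,0,0,0.3],[0,0,0,0,0,0,0.7],[0,0,0,0,0,0,0.7],[0,0,-0.2,0,0,0,0.7],[0,0,-0.6,0,0,0,0.7],[0,0,-0.9,0,0,0,0.7],[0,0,-0.9,0,0,0,0.7],[0,0,-0.9,0,0,0,0.7]]'
python3 -m jog '[[0,0.4,-0.9,0,0,0,0.7],[0,0.8,-0.7,0,0,0,0.7],[0,0.9,0,0,0,0,0.7],[0,0.9,0,0,0,0,0.7],[0,0,0,0,0,0,0.7]]'
python3 rim.py; python3 - <<'E'
from meas import *
W=camera("wrist");cv2.imwrite("pics/w6.png",W["color"][:,:,::-1])
print([np.round(proj(W,p)) for p in ([.4797,-.0213,.092],[.4797,-.0213,.06],[.6372,.085,.04])])
for n,c in(("W",W),("S",S),("T",T)):
    u,v=map(int,proj(c,[.478,-.024,.075]));k=90 if n=="W" else 22;print(n,u,v,*dark(c,max(u-k,0),u+k,max(v-k,0),min(v+k,480),70 if n!="T" else 95),sep="\n  ")
print(read_state()["position"])
E
```

```text
clock: 15.73
position: [0.4899, 0.0743, 0.1872]
ee_rot: [-0.013, 0.971, 0.061, 0.232]
contact_force: [0.8, -0.6, -0.3]
grip_width: 0.699
grasp_force: 0.0
clock: 16.15
position: [0.4818, -0.0214, 0.2316]
ee_rot: [-0.012, 0.97, 0.059, 0.234]
contact_force: [0.4, 0.1, -0.3]
grip_width: 0.699
grasp_force: 0.0
joints [-0.24 -0.31  2.28  0.24  0.75  1.06]
T (np.int64(54), array([0.6328, 0.0827]), np.float64(0.0503))
W (np.int64(280), array([0.6376, 0.0838]), np.float64(0.0543))
S (np.int64(51), array([0.6317, 0.0763]), np.float64(0.0519))
[ 0.4803 -0.0176  0.2294] 0.0 6.886943508970495
[array([324., 300.]), array([323., 301.]), array([241., 138.])]
W
  326
  302
  (np.int32(55), array([323.6, 228.7]), array([327.4, 223. ]), array([320. , 233.9]), array([ 5.7, 12. ]))
  (np.int32(60), array([306.5, 230.6]), array([301.6, 226.5]), array([311.1, 234.4]), array([11.2,  6.7]))
  (np.int32(256), array([322.4, 297.5]), array([330.7, 293.3]), array([313.8, 301.7]), array([17., 17.]))
  (np.int32(653), array([240.3, 342.4]), array([241.5, 308.4]), array([238.7, 387.6]), array([78., 10.]))
  (np.int32(1482), array([403.2, 352.9]), array([396.4, 308.3]), array([409.3, 392.4]), array([82., 24.]))
  (np.int32(373), array([299.3, 370.9]), array([271.3, 360.6]), array([328. , 381.5]), array([59.5, 18.2]))
S
  344
  312
  (np.int32(106), array([344.3, 313.2]), array([345. , 304.4]), array([343.7, 322.5]), array([ 6.3, 17.2]))
T
  363
  271
  (np.int32(606), array([365.4, 281.8]), array([347.2, 279.9]), array([384.7, 283.8]), array([37.1, 24.2]))
[ 0.48037479 -0.0164411   0.22907724]
```

```bash
python3 - <<'E'
from plan import *
W=camera("wrist");S=camera("scene")
k=plane(W,322.4,297.5,.092);print("knob top on plane",k,"tri",tri((W,322.4,297.5),(S,344.8,306.5)))
pv=np.array([.557,-.0039]);d=k[:2]-pv;print("r",np.linalg.norm(d),"bar",np.degrees(np.arctan2(d[1],d[0]))%360-185.7)
go([*k[:2],.086],12,30,back=.07)
E
```

```text
knob top on plane [ 0.48194146 -0.01957291  0.092     ] tri (array([ 0.48173209, -0.01936573,  0.08773002]), [np.float64(0.00037368184024169426), np.float64(0.0003736818402417455)])
r 0.0766774048739602 bar 6.094416917305523
t 16.55 tcp [ 0.4806 -0.0165  0.2292] F [ 0.5  0.3 -0.5] grip 0.701 0.0
turn [ 2.37  3.12 -4.14] target tcp [ 0.457  -0.0249  0.1302]
shift units in present axes [-2.22  0.17  2.58]  after turn [-2.37  0.11  2.45]
```

```bash
python3 -m jog '[[0,0,0,2.37,3.12,-4.14,0.6],[-0.8,0.04,0.3,0,0,0,0.6],[-0.8,0.04,0.3,0,0,0,0.6],[-0.7,0.03,0.7,0,0,0,0.6],[0,0,0.7,0,0,0,0.6],[0,0,0.4,0,0,0,0.6],[0,0,0,0,0,0,0.6]]'
python3 - <<'E'
from plan import *
print(read_state()["joints"].round(2))
go([.4815,-.0195,.086],12,30)
E
```

```text
clock: 17.13
position: [0.4551, -0.0238, 0.1299]
ee_rot: [-0.026, 0.964, 0.092, 0.249]
contact_force: [0.3, 0.5, 0.1]
grip_width: 0.598
grasp_force: 0.0
[-0.34 -0.2   2.44  0.53  0.52  0.63]
t 17.13 tcp [ 0.4551 -0.0238  0.1299] F [0.3 0.5 0.1] grip 0.598 0.0
turn [ 0.29  0.95 -0.96] target tcp [ 0.4908 -0.0175  0.0695]
shift units in present axes [0.08 0.03 2.35]  after turn [0.04 0.04 2.35]
```

```bash
python3 -m jog '[[0.02,0.02,0.6,0.29,0.95,-0.96,0.6],[0.02,0.02,0.7,0,0,0,0.6],[0,0,0.7,0,0,0,0.6],[0,0,0.33,0,0,0,0.6],[0,0,0,0,0,0,0.6]]'
python3 - <<'E'
from plan import *
print(read_state()["joints"].round(2))
go([.4815,-.0195,.086],12,30)
W=camera("wrist");cv2.imwrite("pics/w7.png",W["color"][:,:,::-1])
E
```

```text
clock: 17.55
position: [0.4924, -0.0182, 0.0718]
ee_rot: [-0.027, 0.96, 0.101, 0.259]
contact_force: [-0.9, -0.2, 0.0]
grip_width: 0.596
grasp_force: 0.0
[-0.3   0.03  2.41  0.83  0.34  0.32]
t 17.55 tcp [ 0.4924 -0.0182  0.0718] F [-0.9 -0.2  0. ] grip 0.596 0.0
turn [ 0.06 -0.16  0.04] target tcp [ 0.4908 -0.0175  0.0695]
shift units in present axes [-0.08 -0.03  0.04]  after turn [-0.08 -0.03  0.04]
```

View pics/w7.png

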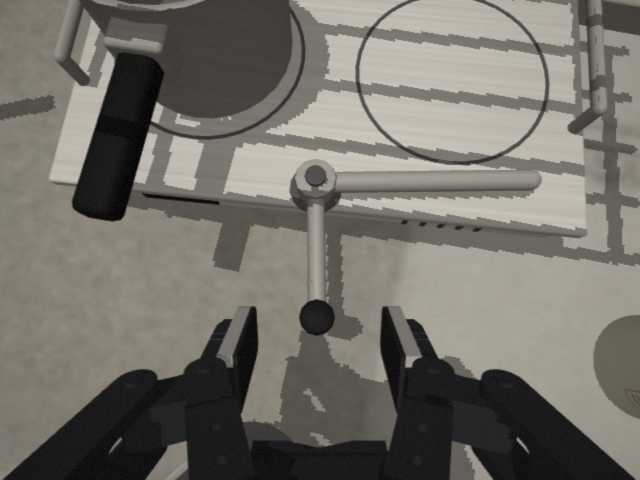

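The picture shows the pan on the left ring at the upper left with its handle out of the front, and the knob (317,317) centred between the pads (255 and 382). I'll close lightly and compute the arc.

```bash
python3 -m jog '[[-0.06,0,0.03,0,0,0,0],[0,0,0,0,0,0,0],[0,0,0,0,0,0,0],[0,0,0,0,0,0,0],[0,0,0,0,0,0,0],[0,0,0,0,0,0,0],[0,0,0,0,0,0,0]]' 20
python3 - <<'E'
from plan import *
s=read_state();Rn=rot(s["ee_rot"]);print(s["grip_width"],s["grasp_force"],s["contact_force"].round(1))
k=s["position"]-Rn.apply([0,0,.019]);print("grasp",k)
pv=np.array([.557,-.0039]);a=np.radians(np.linspace(185.7+6.5,275.7+1,21))
P=np.c_[pv+.078*np.c_[np.cos(a),np.sin(a)],np.full(21,k[2])]
for d in np.diff(P,axis=0): print((Rn.inv().apply(d)/.03).round(2))
E
```

```text
clock: 18.18
position: [0.4915, -0.0197, 0.0715]
ee_rot: [-0.026, 0.96, 0.101, 0.26]
contact_force: [-0.4, -0.4, 0.0]
grip_width: 0.0
grasp_force: 0.0
0.0004828960291170297 0.0 [-0.4 -0.4  0. ]
grasp [ 0.48207472 -0.0216075   0.08793863]
[0.01 0.19 0.  ]
[0.02 0.19 0.01]
[0.03 0.19 0.02]
[0.04 0.19 0.03]
[0.05 0.18 0.03]
[0.07 0.18 0.04]
[0.08 0.17 0.05]
[0.09 0.16 0.05]
[0.1  0.15 0.06]
[0.11 0.15 0.06]
[0.12 0.14 0.07]
[0.12 0.13 0.07]
[0.13 0.12 0.08]
[0.14 0.1  0.08]
[0.15 0.09 0.09]
[0.15 0.08 0.09]
[0.16 0.07 0.09]
[0.16 0.05 0.09]
[0.16 0.04 0.09]
[0.16 0.02 0.1 ]
```

```bash
python3 -m jog '[[0,0,0,0,0,0,0.6],[0,0,0,0,0,0,0.6],[0,0,0,0,0,0,0.6],[0,0,0,0,0,0,0.6],[0,0,0,0,0,0,0.6]]'
python3 - <<'E'
from meas import *
W=camera("wrist");s=read_state();Rn=rot(s["ee_rot"]);p=s["position"]
print("cam",W["xyz"],"cam in tool",Rn.inv().apply(W["xyz"]-p).round(4))
print("TCP px",proj(W,p),"grasp px",proj(W,p-Rn.apply([0,0,.019])))
D=dark(W,270,370,250,440,70);print(*D,sep="\n")
k=D[0][1];print("knob",plane(W,317,310,.092),plane(W,317,317,.088))
for pt in([.4815,-.0195,.092],[.4815,-.0195,.06],[.557,-.0039,.057]):print(np.round(proj(W,pt)))
print(*dark(S,325,365,295,330,70))
E
```

```text
clock: 18.6
position: [0.4913, -0.0195, 0.0712]
ee_rot: [-0.026, 0.96, 0.101, 0.26]
contact_force: [0.2, 0.5, 0.6]
grip_width: 0.599
grasp_force: 0.0
cam [ 0.47632031 -0.02231694  0.25868694] cam in tool [ 0.0814  0.0002 -0.1696]
TCP px (np.float64(318.52258374699124), np.float64(295.3064999662775)) grasp px (np.float64(318.5008341373691), np.float64(313.94681301066754))
(np.int32(995), array([314.4, 314.1]), array([314.6, 295.5]), array([314.2, 332.5]), array([35.4, 34.4]))
(np.int32(192), array([277.2, 434. ]), array([267.4, 429.1]), array([289.9, 440.3]), array([20., 14.]))
knob [ 0.48331771 -0.02050944  0.092     ] [ 0.48049337 -0.02109772  0.088     ]
[314. 314.]
[314. 316.]
[315. 177.]
(np.int32(507), array([341.9, 305.8]), array([324.4, 296. ]), array([359.5, 315.7]), array([38.6, 23.2]))
```

The knob lies exactly at the grasp point in the image (314,314), yet the fingers shut at 0 with no force. The pads probably closed over its top. I'll go about 6 mm lower and watch the closing.

```bash
python3 -c "
from plan import *
go([.4815,-.0203,.081],12,30)"
python3 -m jog '[[-0.11,0.02,0.18,0,0,0,0.6],[0,0,0,0,0,0,0.3],[0,0,0,0,0,0,0.15],[0,0,0,0,0,0,0.15]]' 20
python3 -m jog '[[0,0,0,0,0,0,0],[0,0,0,0,0,0,0]]' 
python3 -m jog '[[0,0,0,0,0,0,0],[0,0,0,0,0,0,0]]'
```

```text
t 18.75 tcp [ 0.4913 -0.0195  0.0712] F [-0.3  1.   0.3] grip 0.604 0.0
turn [ 0.19 -0.27  0.01] target tcp [ 0.4908 -0.0183  0.0645]
shift units in present axes [-0.12 -0.04  0.19]  after turn [-0.12 -0.04  0.19]
clock: 19.08
position: [0.491, -0.0198, 0.0648]
ee_rot: [-0.026, 0.96, 0.101, 0.26]
contact_force: [-1.8, 1.8, 0.6]
grip_width: 0.186
grasp_force: 1.2
clock: 19.25
position: [0.4908, -0.0199, 0.0648]
ee_rot: [-0.026, 0.96, 0.101, 0.26]
contact_force: [-4.0, -0.2, 3.4]
grip_width: 0.143
grasp_force: 19.5
clock: 19.42
position: [0.4909, -0.0199, 0.0648]
ee_rot: [-0.026, 0.96, 0.101, 0.26]
contact_force: [-5.3, -0.0, 3.6]
grip_width: 0.148
grasp_force: 19.7
```

Gripped at 20 N. Now the arc.

```bash
python3 -m jog '[[0.01,0.19,0,0,0,0,0],[0.02,0.19,0.01,0,0,0,0],[0.03,0.19,0.02,0,0,0,0],[0.04,0.19,0.03,0,0,0,0],[0.05,0.18,0.03,0,0,0,0],[0.07,0.18,0.04,0,0,0,0],[0.08,0.17,0.05,0,0,0,0]]'
python3 - <<'E'
from plan import *
s=read_state();Rn=rot(s["ee_rot"]);k=s["position"]-Rn.apply([0,0,.019]);print(s["joints"].round(2),s["contact_force"].round(1),s["grip_width"])
pv=np.array([.557,-.0039]);d=k[:2]-pv;a0=np.arctan2(d[1],d[0])%(2*np.pi);print("grasp",k,"r",np.linalg.norm(d),"bar",np.degrees(a0)-185.7)
a=np.linspace(a0,np.radians(275.7+2),15)
P=np.c_[pv+.078*np.c_[np.cos(a),np.sin(a)],np.full(15,k[2])];P[0]=k
for d in np.diff(P,axis=0): print((Rn.inv().apply(d)/.03).round(2))
E
```

```text
clock: 20.0
position: [0.5086, -0.0571, 0.064]
ee_rot: [-0.025, 0.96, 0.1, 0.259]
contact_force: [-7.9, -1.2, 3.5]
grip_width: 0.127
grasp_force: 19.7
[-0.39  0.09  2.37  0.9   0.36  0.17] [-7.9 -1.2  3.5] 0.12696175116024103
grasp [ 0.49926505 -0.05896383  0.08042943] r 0.07978314355388687 bar 37.943462293189924
[0.13 0.11 0.07]
[0.09 0.14 0.05]
[0.1  0.13 0.06]
[0.11 0.12 0.06]
[0.11 0.11 0.07]
[0.12 0.11 0.07]
[0.13 0.1  0.07]
[0.13 0.09 0.08]
[0.14 0.08 0.08]
[0.14 0.06 0.08]
[0.14 0.05 0.08]
[0.15 0.04 0.09]
[0.15 0.03 0.09]
[0.15 0.02 0.09]
```

```bash
python3 -m jog '[[0.13,0.11,0.07,0,0,0,0],[0.09,0.14,0.05,0,0,0,0],[0.1,0.13,0.06,0,0,0,0],[0.11,0.12,0.06,0,0,0,0],[0.11,0.11,0.06,0,0,0,0],[0.12,0.11,0.07,0,0,0,0],[0.13,0.1,0.07,0,0,0,0],[0.13,0.09,0.07,0,0,0,0]]'
python3 - <<'E'
from plan import *
s=read_state();Rn=rot(s["ee_rot"]);k=s["position"]-Rn.apply([0,0,.019]);print(s["joints"].round(2),s["contact_force"].round(1),s["grip_width"])
pv=np.array([.557,-.0039]);d=k[:2]-pv;a0=np.arctan2(d[1],d[0])%(2*np.pi);print("grasp",k,"r",np.linalg.norm(d),"bar",np.degrees(a0)-185.7)
a=np.linspace(a0,np.radians(275.7+3),8)
P=np.c_[pv+.078*np.c_[np.cos(a),np.sin(a)],np.full(8,k[2])];P[0]=k
for d in np.diff(P,axis=0): print((Rn.inv().apply(d)/.03).round(2))
E
```

```text
clock: 20.67
position: [0.5471, -0.0767, 0.0661]
ee_rot: [-0.025, 0.96, 0.1, 0.26]
contact_force: [-2.2, -0.3, 4.3]
grip_width: 0.003
grasp_force: 2.3
[-0.4   0.16  2.28  0.88  0.38  0.19] [-2.2 -0.3  4.3] 0.0033717564473326723
grasp [ 0.5377025  -0.07859417  0.08246204] r 0.07714669200811182 bar 69.81418175381779
[0.11 0.09 0.06]
[0.12 0.05 0.07]
[0.12 0.05 0.07]
[0.13 0.04 0.07]
[0.13 0.03 0.07]
[0.13 0.02 0.08]
[0.13 0.01 0.08]
```

The knob slid out of the light grip at a bar angle of about 65°. I'll open up and find it again.

```bash
python3 -m jog '[[0,0,0,0,0,0,0.7],[0,0,0,0,0,0,0.7],[0,0,0,0,0,0,0.7],[0,0,0,0,0,0,0.7],[0,0,0,0,0,0,0.7]]'
python3 - <<'E'
from meas import *
W=camera("wrist");s=read_state();Rn=rot(s["ee_rot"]);p=s["position"]
print("grasp px",proj(W,p-Rn.apply([0,0,.019])),"pivot px",proj(W,[.557,-.0039,.055]))
for b in (30,40,50,60,70,80,90):
    a=np.radians(185.7+b);print(b,np.round(proj(W,[.557+.078*np.cos(a),-.0039+.078*np.sin(a),.092])))
for th in(40,60):
  for q in dark(W,200,440,200,480,th): print(th,q)
E
```

```text
clock: 21.08
position: [0.5455, -0.0757, 0.0652]
ee_rot: [-0.026, 0.96, 0.101, 0.259]
contact_force: [-0.0, 0.1, 0.6]
grip_width: 0.692
grasp_force: 0.0
grasp px (np.float64(318.74203362163587), np.float64(313.66456283399606)) pivot px (np.float64(190.62526099410488), np.float64(248.17323105106593))
30 [227. 405.]
40 [257. 387.]
50 [284. 365.]
60 [306. 339.]
70 [323. 311.]
80 [335. 281.]
90 [340. 250.]
40 (np.int32(1027), array([326.6, 294.1]), array([330.2, 275.9]), array([322.8, 313.3]), array([37., 34.]))
40 (np.int32(16427), array([322.2, 425.1]), array([442.5, 420.7]), array([197.7, 429.6]), array([170., 239.]))
40 (np.int32(202), array([208.1, 331.9]), array([216.5, 320.3]), array([200.7, 342.1]), array([ 9.8, 25. ]))
40 (np.int32(72), array([202.3, 348.2]), array([204.3, 341.7]), array([199.3, 358.3]), array([15.,  7.]))
60 (np.int32(121), array([309.3, 213.5]), array([289.3, 205.4]), array([328.4, 221.3]), array([41.2,  4.1]))
60 (np.int32(152), array([371.1, 219.7]), array([398.7, 215.5]), array([341. , 224.3]), array([ 5.9, 57.4]))
60 (np.int32(152), array([214. , 239.7]), array([208.4, 229.9]), array([220.7, 251.4]), array([23.8, 10.9]))
60 (np.int32(151), array([206.8, 271. ]), array([216.3, 265.7]), array([198.2, 275.9]), array([10. , 19.7]))
60 (np.int32(1068), array([326.6, 294.2]), array([330.3, 275.2]), array([322.7, 313.8]), array([37., 34.]))
60 (np.int32(17084), array([320.3, 422.7]), array([439.6, 422.5]), array([199.4, 422.8]), array([170., 239.]))
```

```bash
python3 - <<'E'
from plan import *
W=camera("wrist");k=plane(W,326.6,294.1,.091);print(k,np.linalg.norm(k[:2]-[.557,-.0039]))
go([*k[:2],.080],12,30)
E
```

```text
[ 0.54503834 -0.07955949  0.091     ] 0.07659921910360393
t 21.28 tcp [ 0.5459 -0.076   0.0656] F [ 0.2 -0.4 -0.2] grip 0.7 0.0
turn [ 0.19 -0.27  0.01] target tcp [ 0.5543 -0.0776  0.0635]
shift units in present axes [0.19 0.11 0.19]  after turn [0.19 0.11 0.19]
```

```bash
python3 -m jog '[[0.1,0.06,0.1,0,0,0,0.7],[0.09,0.05,0.09,0,0,0,0.7],[0,0,0,0,0,0,0.3],[0,0,0,0,0,0,0],[0,0,0,0,0,0,0],[0,0,0,0,0,0,0],[0,0,0,0,0,0,0],[0,0,0,0,0,0,0]]' 25
python3 - <<'E'
from plan import *
s=read_state();Rn=rot(s["ee_rot"]);k=s["position"]-Rn.apply([0,0,.019]);print(k)
pv=np.array([.557,-.0039]);a=np.radians(185.7+np.linspace(75.5,93,6))
P=np.c_[pv+.0775*np.c_[np.cos(a),np.sin(a)],np.full(6,k[2])]
for d in np.diff(P,axis=0): print((Rn.inv().apply(d)/.03).round(2))
E
```

```text
clock: 21.95
position: [0.5542, -0.0776, 0.0636]
ee_rot: [-0.026, 0.96, 0.101, 0.26]
contact_force: [-1.5, -0.4, 0.5]
grip_width: 0.149
grasp_force: 24.3
[ 0.54485574 -0.07957173  0.0800149 ]
[0.13 0.05 0.08]
[0.13 0.04 0.08]
[0.13 0.03 0.08]
[0.13 0.02 0.08]
[0.14 0.01 0.08]
```

```bash
python3 -m jog '[[0.13,0.05,0.08,0,0,0,0],[0.13,0.04,0.08,0,0,0,0],[0.13,0.03,0.08,0,0,0,0],[0.13,0.02,0.08,0,0,0,0],[0,0,0,0,0,0,0]]'
python3 -m jog '[[0.13,0.01,0.08,0,0,0,0],[0.05,0,0.03,0,0,0,0],[0,0,0,0,0,0,0]]'
python3 -c "
from plan import *
s=read_state();Rn=rot(s['ee_rot']);k=s['position']-Rn.apply([0,0,.019]);d=k[:2]-[.557,-.0039];print(k,np.degrees(np.arctan2(d[1],d[0]))%360-185.7,s['joints'].round(2))"
```

```text
clock: 22.37
position: [0.5746, -0.078, 0.0639]
ee_rot: [-0.026, 0.96, 0.101, 0.261]
contact_force: [-2.0, -0.0, 3.4]
grip_width: 0.152
grasp_force: 26.7
clock: 22.62
position: [0.5788, -0.0772, 0.0634]
ee_rot: [-0.026, 0.96, 0.1, 0.26]
contact_force: [-10.0, -0.4, 11.0]
grip_width: 0.151
grasp_force: 39.1
[ 0.56942858 -0.07910754  0.07979495] 93.68372622070763 [-0.37  0.22  2.21  0.85  0.37  0.25]
```

The force rises against the stop, so I'll release, back straight out and check.

```bash
python3 -m jog '[[0,0,0,0,0,0,0.6],[0,0,0,0,0,0,0.6],[0,0,0,0,0,0,0.6],[0,0,0,0,0,0,0.6],[0,0,-0.3,0,0,0,0.6],[0,0,-0.7,0,0,0,0.6],[0,0,-0.9,0,0,0,0.6],[0,0,-0.9,0,0,0,0.6]]'
python3 -m jog '[[0,0,-0.9,0,0,0,0.6],[0,0,-0.6,0,0,0,0.6],[0,0,0,0,0,0,0.6]]'
python3 rim.py; python3 - <<'E'
from meas import *
W=camera("wrist")
u,v=map(int,proj(W,[.5648,-.081,.09]))
for b in(80,85,90,93):
    a=np.radians(185.7+b);print(b,np.round(proj(W,[.557+.078*np.cos(a),-.0039+.078*np.sin(a),.083])))
for q in dark(W,u-60,u+60,v-60,v+60,55):
    k=plane(W,*q[1],.083);d=k[:2]-[.557,-.0039];print(q,k,np.linalg.norm(d),np.degrees(np.arctan2(d[1],d[0]))%360-185.7)
cv2.imwrite("pics/end.png",W["color"][:,:,::-1])
print("handle S",*dark(S,300,400,230,300,50),sep="\n ")
E
```

```text
clock: 23.28
position: [0.5368, -0.0852, 0.1352]
ee_rot: [-0.026, 0.96, 0.101, 0.259]
contact_force: [-0.1, 0.0, 0.4]
grip_width: 0.598
grasp_force: 0.0
clock: 23.53
position: [0.5172, -0.0914, 0.1784]
ee_rot: [-0.024, 0.959, 0.101, 0.263]
contact_force: [0.9, -0.3, 1.0]
grip_width: 0.598
grasp_force: 0.0
joints [-0.47 -0.11  2.27  0.56  0.63  0.5 ]
T (np.int64(59), array([0.6325, 0.0827]), np.float64(0.0512))
W (np.int64(301), array([0.6376, 0.0829]), np.float64(0.0539))
S (np.int64(34), array([0.6021, 0.0623]), np.float64(0.0515))
[ 0.5156 -0.09    0.174 ] 0.0 11.639916240766453
80 [318. 255.]
85 [320. 247.]
90 [322. 238.]
93 [322. 233.]
(np.int32(484), array([320. , 239.4]), array([320.2, 224.5]), array([319.7, 254.5]), array([29., 18.])) [ 0.56326059 -0.08057274  0.083     ] 0.07692791831074339 88.96803736716299
handle S
 (np.int32(812), array([372.5, 279.3]), array([338.8, 271.5]), array([401.6, 286.1]), array([50.7, 45. ]))
 (np.int32(537), array([321.9, 262.3]), array([300.2, 259. ]), array([343.3, 265.5]), array([42.5, 16.3]))
 (np.int32(44), array([334.5, 286.7]), array([327.4, 280.9]), array([342. , 292.6]), array([17.6,  2.4]))
```

The pan is at (0.638, 0.083), about 2 mm from the ring centre. The knob is at about 89° after a firm push on the stop, and the gripper is clear. Handing in.

```bash
python3 -c "
from plant import *
print(job_done())"
```

```text
the job is handed in; nothing more can be done
None
```

The job is handed in at about 24 s: by my measurements the pan stands about 2 mm from the left ring's centre with its handle out of the front, the bar reads about 89° (1.55 rad) after I pushed it against its stop, and the gripper has let go clear of everything; on the way the handle and then the knob each slipped out of the grip once and were regripped, the jar, dish and mug were not re-measured, and the hand-in gave no verdict.

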